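# Scrape the feed-cake chips off the inspection light box

## Robot

A 6-joint arm with a two-finger parallel gripper is mounted at the origin on the work surface. World frame = base frame: x ahead of the robot, y to its left, z up, the work surface at z = 0. Lengths are in m, angles in rad, forces in N, time in s.
With the tool pointing down it reaches from about 0.3 to 0.825 m from the base axis. Payload 5.4 kg.
Tool frame: the origin (TCP) lies at the very end of the fingers, on their centre line; the grasp point (between the pads) lies 19 mm behind it; z points along the fingers, x is the direction in which the jaws open and shut, and the axes are right-handed (so a half turn about z gives the same grasp; the last joint's range is limited). The gripper opens to 92 mm and grips with 3 to 60 N. Pads are 20 mm wide; open, the fingers measure 128 mm over their backs; the gripper's body (75 mm by 189 mm) begins 69 mm behind the grasp point.
Start: joints at [-1.437, 0.158, 1.597, -0, 1.386, -0.21], TCP at [0.194, -0.541, 0.189] pointing down, gripper open.
Joint ranges: [-2.91, 2.91], [-0.94, 2.29], [0.18, 2.7], [-1.29, 4.43], [0.17, 2.64], [-3, 3]. Speed limits (rad/s): [2.57, 2.57, 3.14, 3.14, 3.14, 3.14].

## Interface

Orientations are given as a rotation vector (axis times angle).
In Python, from workcell import bot gives the robot as it stands. Calls block until the motion is done:
- bot.goto(position, orientation): joint-space move of the TCP to a pose.
- bot.line_to(position, rot=None, max_speed=0.15): straight line of the TCP; rot=None keeps the orientation; max_speed is the mean speed in m/s.
- bot.set_joints(angles): joint-space move.
- bot.set_gripper(opening, newtons=None): opening from 0.0 (shut) to 1.0 (fully open); newtons is the grip in N (None keeps the last); returns when the fingers have stopped.
- bot.hold(seconds).
- bot.inverse_kinematics(position, orientation): joint angles nearest the present ones, or None.
- bot.read_camera(name): name is "side" or "top"; returns a dict with "pixels" (384x512x3 uint8, blue, green, red), "fx", "fy", "cx", "cy" (pixels), "R" (3x3) and "t" (3): a world point X has camera coordinates R X + t. Camera axes: x right, y down, z forward; pixel columns grow to the right and rows downward; lengths in m; the calibration is good to about 2 mm. A picture is of the moment at which its call begins. There is no depth.
A pose or a line that the arm cannot do raises bot.MotionError and nothing moves.
- bot.job_done(): hands the job in, once; it reports no verdict.
Readings, each from a call of its own:
- bot.current_clock(): time.
- bot.current_joints(): joint angles.
- bot.current_joint_vel(): joint speeds.
- bot.current_effort(): joint torques, N m.
- bot.current_ee_pos(): TCP position.
- bot.current_tool_rot(): TCP orientation.
- bot.current_contact_force(): force on the tool from outside, world axes, zero at the start.
- bot.current_ft_torque(): the same for the moment, N m.
- bot.current_opening(): opening from 0.0 (shut) to 1.0 (fully open).
Only numpy, scipy, OpenCV 4.12 (cv2) and the standard library are available. Lean on these libraries where they do the work, as an engineer would, in place of code of your own. Each camera call takes 0.05 s, during which the arm holds its last target.

## Task

Pick up the scraper block from its rubber mat and use it to wipe all five loose chips off the top of the light box into the steel tray at its end; move the chips with the scraper only, never with the gripper. Then stand the scraper back on its mat, base down, and let go. Leave all the other things on the bench where they are.

Things in the scene. Friction and masses are not known exactly. Their poses are not given: they have to be found in the camera images.
- scraper: Hand scraper block of grey plastic with a black rubber sole, 0.22 kg. Base 120 (x) x 36 (y) x 22 mm high; on it, centred, a grip rib 100 (x) x 24 (y) mm from 22 to 67 mm height, to be gripped across y. Origin: centre of its underside, z up. It starts standing on the mat at any of a range of yaws. Symmetric under a half turn.
- lightbox: Fixed inspection light box: grey body with a flat, rimless white top, 180 (x) x 220 (y) mm, top surface 50 mm above the bench. Origin: centre of its underside on the bench, z up. The tray stands at one of its two y ends, the scraper's mat at the other; which is which varies.
- tray: Fixed open steel catch tray, 190 (x) x 150 (y) x 35 mm high, walls and floor 4 mm thick, parallel to the light box, 4 mm from its +y or -y end; its rim is 15 mm lower than the light box's top. Origin: centre of its underside on the bench, z up.
- mat: Fixed black rubber mat, 190 (x) x 150 (y) x 4 mm, on the bench 4 mm from the light box's other end. Origin: centre of its underside on the bench, z up.
- chip1: Loose brown chip of pressed feed cake, about 40 (x) x 30 (y) x 10 mm, 14 g, lying on the light box's top. Origin: centre of its underside.
- chip2: Loose brown chip of pressed feed cake, about 40 (x) x 30 (y) x 10 mm, 14 g, lying on the light box's top. Origin: centre of its underside.
- chip3: Loose brown chip of pressed feed cake, about 40 (x) x 30 (y) x 10 mm, 14 g, lying on the light box's top. Origin: centre of its underside.
- chip4: Loose brown chip of pressed feed cake, about 40 (x) x 30 (y) x 10 mm, 14 g, lying on the light box's top. Origin: centre of its underside.
- chip5: Loose brown chip of pressed feed cake, about 40 (x) x 30 (y) x 10 mm, 14 g, lying on the light box's top. Origin: centre of its underside.
- bottle: Bystander: white plastic reagent bottle with a blue cap, 76 mm across, 170 mm tall. Origin: centre of its underside.
- jar: Bystander: small white sample jar, 60 mm across, 75 mm tall, near the far side of the light box. Origin: centre of its underside.
- loupe: Bystander: folding inspection loupe, dark metal, 50 x 50 mm, 43 mm tall, near the far side of the light box. Origin: centre of its underside.
- pipette: Bystander: white pipette lying down, about 280 mm long, 24 mm high. Origin: centre of its underside.
- tiprack: Bystander: pipette-tip rack, 85 x 120 mm, 58 mm tall. Origin: centre of its underside.
Things that resemble listed ones, but are neither listed nor needed, are in the scene too. What is shaped like the chip1 but green is not meant.

How it is judged:
On the way, in this order (a step that is already met when the one before it is completed fails the run):
1. the scraper's sole is on the light box's top (within 12 mm of it) (x of scraper in the frame of lightbox between -0.12 and 0.12 m and y of scraper in the frame of lightbox between -0.135 and 0.135 m and z of scraper in the frame of lightbox between 0.045 and 0.062 m), for 0.2 s.
2. all five chips are in the tray (x of chip1 in the frame of tray between -0.093 and 0.093 m and y of chip1 in the frame of tray between -0.073 and 0.073 m and z of chip1 in the frame of tray between -0.005 and 0.042 m and x of chip2 in the frame of tray between -0.093 and 0.093 m and y of chip2 in the frame of tray between -0.073 and 0.073 m and z of chip2 in the frame of tray between -0.005 and 0.042 m and x of chip3 in the frame of tray between -0.093 and 0.093 m and y of chip3 in the frame of tray between -0.073 and 0.073 m and z of chip3 in the frame of tray between -0.005 and 0.042 m and x of chip4 in the frame of tray between -0.093 and 0.093 m and y of chip4 in the frame of tray between -0.073 and 0.073 m and z of chip4 in the frame of tray between -0.005 and 0.042 m and x of chip5 in the frame of tray between -0.093 and 0.093 m and y of chip5 in the frame of tray between -0.073 and 0.073 m and z of chip5 in the frame of tray between -0.005 and 0.042 m), for 0.2 s.
At the end, for the whole second after the job is handed in: All five chips lie inside the tray, origins under 42 mm above the bench; the scraper stands base down on the mat (tilt under 0.12 rad, origin within 85 mm in x and 65 mm in y of the mat centre, at most 12 mm above the mat origin); chips and scraper at rest (under 20 mm/s) (all of step 2 and x of scraper in the frame of mat between -0.085 and 0.085 m and y of scraper in the frame of mat between -0.065 and 0.065 m and z of scraper in the frame of mat between -0.002 and 0.012 m and angle between scraper's own z axis and vertical below 0.12 rad and linear speed of each of chip1, chip2, chip3, chip4, chip5, scraper below 0.02 m/s); the robot touches nothing.
It fails at once if the robot or its gripper touches a chip (over 0.5 N) (contact force between any of the fingers, the arm and chip1 above 0.5 N or contact force between any of the fingers, the arm and chip2 above 0.5 N or contact force between any of the fingers, the arm and chip3 above 0.5 N or contact force between any of the fingers, the arm and chip4 above 0.5 N or contact force between any of the fingers, the arm and chip5 above 0.5 N).
It fails at once if a bystander is moved by more than 30 mm (distance of any of bottle, jar, loupe, pipette, tiprack from where it was at the start of the episode above 0.03 m).
It also fails if it takes over 67 s, if anything falls off the work surface, if the arm or the gripper's body presses on something with over 40 N, if the wrist force passes 120 N, or if a joint passes its speed limit or range.

## Working session

There is one attempt and no reset: what is moved stays moved. The work goes in short steps, each a Python script; the robot and the scene stay as the last script left them, time stands still between calls to the robot, and variables do not carry over. Pictures are saved under pics/ and viewed, and the job is handed in when it is done.

```bash
mkdir -p pics; ls
python3 - <<'E'
from workcell import bot
import cv2,numpy as np,pickle
for n in("side","top"):
    c=bot.read_camera(n); pickle.dump(c,open(f"{n}0.pkl","wb")); cv2.imwrite(f"pics/{n}0.png",cv2.resize(c["pixels"],(800,600),interpolation=cv2.INTER_CUBIC))
    print(n,c["fx"],c["cx"],c["cy"],np.round(-c["R"].T@c["t"],3),np.round(c["R"],2).tolist())
print(bot.current_clock(),bot.current_tool_rot())
E
```

```text
pics
side 466.5190727172481 261.16346056332185 190.38400370760135 [-0.059  1.063  0.767] [[-0.88, -0.47, 0.02], [-0.26, 0.44, -0.86], [0.4, -0.76, -0.51]]
top 434.7730491342429 253.39721489877434 187.79495352364785 [0.332 0.034 1.228] [[-0.02, -1.0, 0.0], [-0.99, 0.02, -0.14], [0.14, -0.01, -0.99]]
0.1 [-2.56766124e+00  1.80804103e+00  1.76873994e-03]
```

View pics/top0.png

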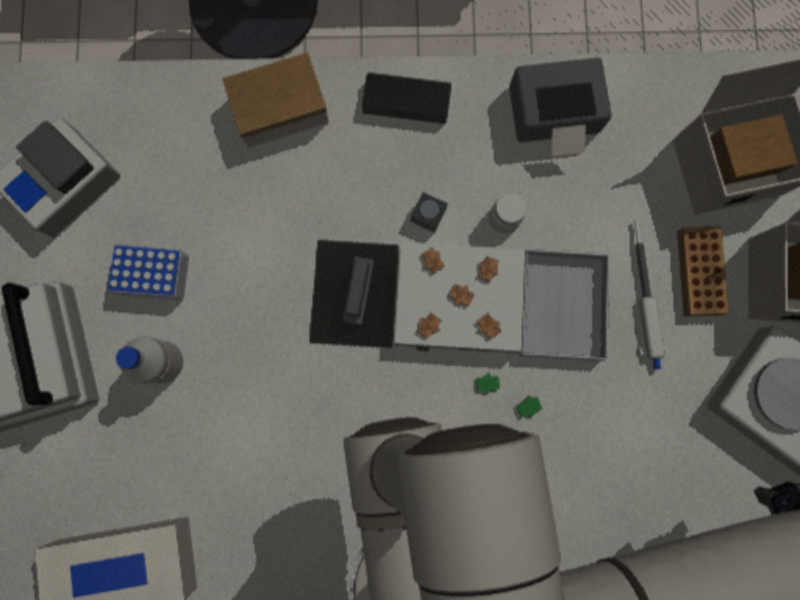

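View pics/side0.png

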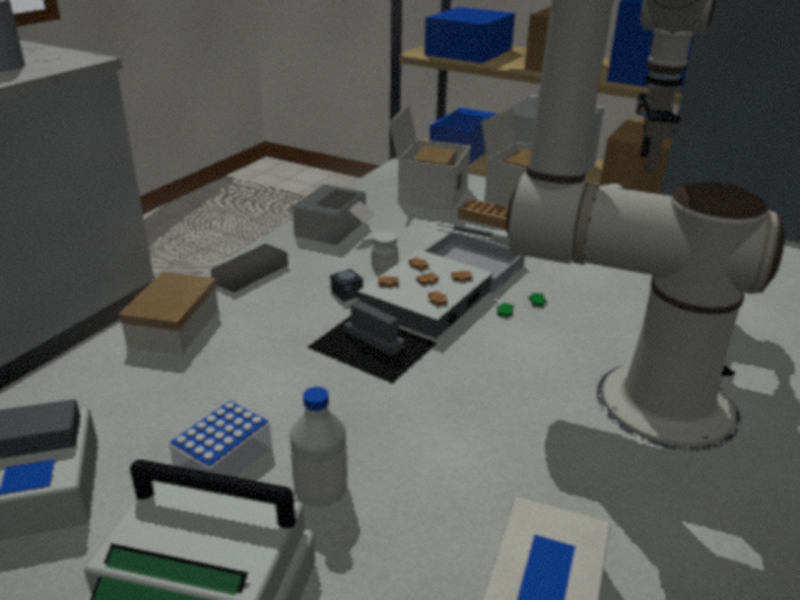

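```bash
cat > h.py <<'E'
import numpy as np,cv2,pickle
def ray(c,u,v,z):
    d=c["R"].T@np.array([(u-c["cx"])/c["fx"],(v-c["cy"])/c["fy"],1.0]); o=-c["R"].T@c["t"]
    return o+d*(z-o[2])/d[2]
def world(c,pts,z): return np.array([ray(c,u,v,z)[:2] for u,v in pts])
def proj(c,X):
    p=c["R"]@np.array(X)+c["t"]; return p[:2]/p[2]*[c["fx"],c["fy"]]+[c["cx"],c["cy"]]
def blobs(m,amin):
    cs,_=cv2.findContours(m.astype(np.uint8),cv2.RETR_EXTERNAL,cv2.CHAIN_APPROX_NONE)
    return [k for k in cs if cv2.contourArea(k)>amin]
E
python3 - <<'E'
from h import *
for n in("top","side"):
    c=pickle.load(open(n+"0.pkl","rb"));im=c["pixels"];h=cv2.cvtColor(im,cv2.COLOR_BGR2HSV)
    print(n)
    m=((h[...,0]<14)&(h[...,1]>110)&(h[...,2]>60))
    for k in blobs(m,15):
        M=cv2.moments(k);u,v=M["m10"]/M["m00"],M["m01"]/M["m00"]
        w=world(c,k[:,0],.055);
        if 0.3<w[:,0].mean()<.8 and abs(w[:,1].mean())<.3: print("chip",np.round([u,v],1),np.round(ray(c,u,v,.055)[:2],4),np.round([w.min(0),w.max(0)],3).tolist())
c=pickle.load(open("top0.pkl","rb"));im=c["pixels"];g=cv2.cvtColor(im,cv2.COLOR_BGR2GRAY)
for name,r,z,f in [("mat",(150,225,195,260),.004,lambda g:g<40),("rib",(160,212,216,243),.067,lambda g:(g>42)),("jar",(120,150,310,340),.075,lambda g:g>150),("loupe",(118,150,260,290),.03,lambda g:g<85),("box",(150,230,253,337),.05,lambda g:g>165)]:
    a,b,l,rr=r; m=f(g[a:b,l:rr])
    for k in blobs(m,60):
        k=k+[l,a]; w=world(c,k[:,0],z).astype(np.float32); print(name,[np.round(x,4) for x in cv2.minAreaRect(w)],np.round([w.min(0),w.max(0)],3).tolist())
cr=im[110:260,190:400];cv2.imwrite("pics/crop0.png",cv2.resize(cr,(800,571),interpolation=cv2.INTER_CUBIC))
E
```

```text
top
chip [312.6 208.6] [ 0.4431 -0.1339] [[0.426, -0.149], [0.459, -0.116]]
chip [274.3 208.2] [ 0.4461 -0.0301] [[0.428, -0.046], [0.463, -0.013]]
chip [294.2 188.5] [ 0.4992 -0.0859] [[0.484, -0.104], [0.512, -0.072]]
chip [312.3 172. ] [ 0.5439 -0.137 ] [[0.527, -0.151], [0.561, -0.122]]
chip [277.  166.2] [ 0.5619 -0.0407] [[0.546, -0.054], [0.579, -0.024]]
side
mat [array([0.5129, 0.1011]), array([0.1477, 0.1859]), np.float64(85.1614)] [[0.41600000858306885, 0.02199999988079071], [0.609000027179718, 0.18000000715255737]]
rib [array([0.5095, 0.0909]), array([0.0326, 0.1152]), np.float64(79.0249)] [[0.45100000500679016, 0.06599999964237213], [0.5680000185966492, 0.11299999803304672]]
loupe [array([ 0.647 , -0.0279]), array([0.0586, 0.0821]), np.float64(64.2199)] [[0.6159999966621399, -0.06800000369548798], [0.6919999718666077, 0.004000000189989805]]
```

View pics/crop0.png

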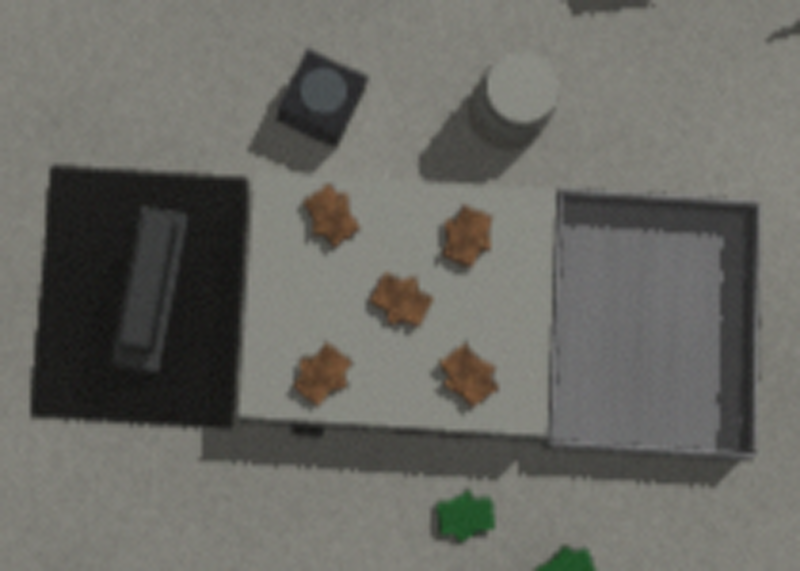

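Run:
```python
from h import *
c=pickle.load(open("top0.pkl","rb"));im=c["pixels"]
s=800/210
def W(p,z): return world(c,[(190+a/s-.3,110+b/s-.3) for a,b in p],z)
def rep(n,p,z):
    w=W(p,z); # order TL(+x,+y) BL(-x,+y) BR TR
    ex=(w[0]-w[1]+w[3]-w[2])/2; ey=(w[0]-w[3]+w[1]-w[2])/2
    print(n,np.round(w.mean(0),4),"len",np.round([np.linalg.norm(ex),np.linalg.norm(ey)],4),"yaw",np.round(np.degrees([np.arctan2(ex[1],ex[0]),np.arctan2(-ey[0],ey[1])]),2))
rep("box",[(247,178),(240,418),(550,437),(558,190)],.05)
rep("mat",[(52,167),(33,414),(238,426),(247,178)],.004)
rep("tray",[(558,190),(549,447),(754,455),(758,205)],.035)
cr=im[158:212,212:246];g=cv2.convertScaleAbs(cr,alpha=2.5)
cv2.imwrite("pics/crop1.png",cv2.resize(g,None,fx=11,fy=11,interpolation=cv2.INTER_CUBIC))
c2=pickle.load(open("side0.pkl","rb"));g=cv2.convertScaleAbs(c2["pixels"][180:250,190:285],alpha=2)
cv2.imwrite("pics/crop2.png",cv2.resize(g,None,fx=8,fy=8,interpolation=cv2.INTER_CUBIC))
```

```text
box [ 0.4967 -0.0867] len [0.1769 0.2234] yaw [-3.66 -3.96]
mat [0.514  0.0997] len [0.1871 0.1496] yaw [-3.83 -4.41]
tray [ 0.4818 -0.274 ] len [0.1862 0.1473] yaw [-4.64 -4.4 ]
```

View pics/crop1.png

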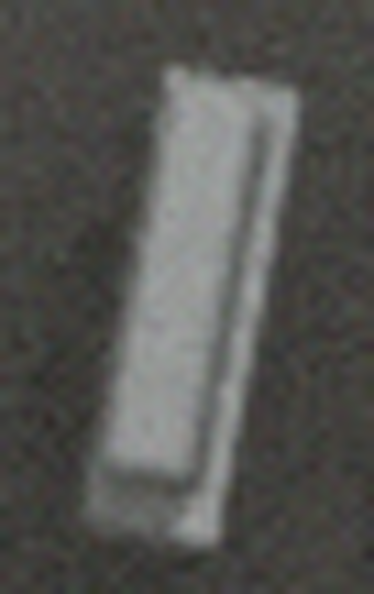

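View pics/crop2.png

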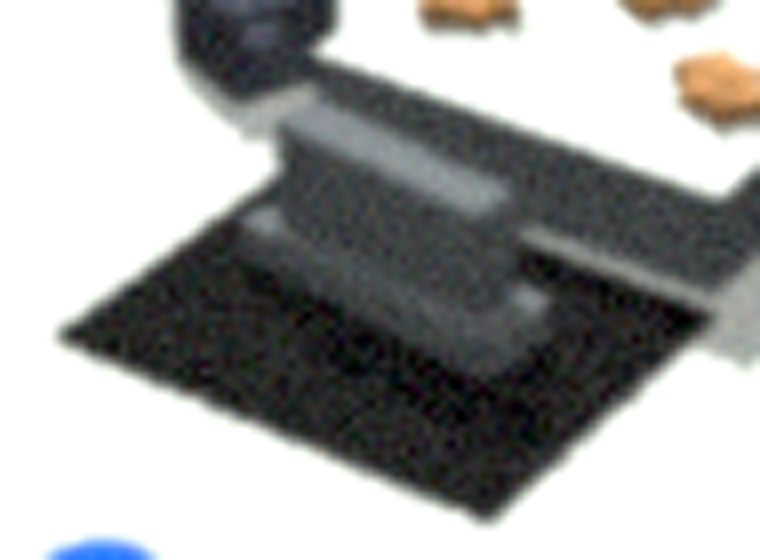

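Run:
```python
from h import *
c=pickle.load(open("top0.pkl","rb"))
w=world(c,[(212+a/11-.45,158+b/11-.45) for a,b in [(165,80),(108,465),(190,472),(258,85)]],.071)
ex=(w[0]-w[1]+w[3]-w[2])/2; ey=(w[0]-w[3]+w[1]-w[2])/2
print(w.mean(0),np.linalg.norm(ex),np.linalg.norm(ey),np.degrees([np.arctan2(ex[1],ex[0]),np.arctan2(-ey[0],ey[1])]))
b=world(c,[(212+a/11-.45,158+d/11-.45) for a,d in [(298,92),(220,545)]],.026);d=b[0]-b[1];print(b,np.linalg.norm(d),np.degrees(np.arctan2(d[1],d[0])))
n=np.array([-d[1],d[0]])/np.linalg.norm(d);print("centre from base",b.mean(0)+n*.018)
c2=pickle.load(open("side0.pkl","rb"))
w=world(c2,[(190+a/8-.4,180+q/8-.4) for a,q in [(282,122),(322,102),(515,190),(480,217)]],.071);print("side",w.mean(0),w.round(3).tolist())
th=np.radians(-4.2);R=np.array([[np.cos(th),-np.sin(th)],[np.sin(th),np.cos(th)]])
B=np.array([.4975,-.0870])
for n,p in dict(c1=(.4431,-.1339),c2=(.4461,-.0301),c3=(.4992,-.0859),c4=(.5439,-.137),c5=(.5619,-.0407),mat=(.514,.0997),tray=(.4818,-.274)).items(): print(n,(R.T@(np.array(p)-B)).round(4))
for r in [(128,142,318,335)]: pass
k=np.array([[190+a*210/800,110+b*210/800] for a,b in [(488,88),(557,88),(522,53)]]);print("jar top",world(c,k,.075))
print(np.array([ray(c,190+a*210/800,110+b*210/800,.0) [:2] for a,b in[(278,118),(330,145)]]))
```

```text
[0.51653147 0.09375669] 0.09681242889377499 0.02149580064645834 [-9.73338374 -5.04458387]
[[0.57039825 0.06548521]
 [0.45438725 0.08687439]] 0.11796630495486099 -10.446422464681632
centre from base [0.51565643 0.09388145]
side [0.51089977 0.09699674] [[0.559, 0.098], [0.554, 0.079], [0.465, 0.095], [0.467, 0.117]]
c1 [-0.0508 -0.0508]
c2 [-0.0554  0.053 ]
c3 [0.0016 0.0012]
c4 [ 0.0499 -0.0465]
c5 [0.0608 0.0509]
mat [0.0028 0.1874]
tray [-0.002  -0.1876]
jar top [[ 0.64788388 -0.15421896]
 [ 0.64697226 -0.20375111]
 [ 0.67335289 -0.17976898]]
[[ 0.64789272 -0.00548599]
 [ 0.62610311 -0.04451155]]
```

```bash
cat >> h.py <<'E'
th=np.radians(-4.2);Rb=np.array([[np.cos(th),-np.sin(th)],[np.sin(th),np.cos(th)]]);B=np.array([.4975,-.0870])
def bx(x,y,z): p=B+Rb@np.array([x,y]); return [float(p[0]),float(p[1]),z]
def down(yawdeg): a=np.radians(yawdeg-90)/2; return [float(np.pi*np.cos(a)),float(np.pi*np.sin(a)),0.0]
def snap(bot,tag,names=("top","side")):
    for n in names:
        c=bot.read_camera(n);pickle.dump(c,open(f"{n}{tag}.pkl","wb"))
        p=c["pixels"][110:260,190:400] if n=="top" else c["pixels"][130:280,170:380]
        cv2.imwrite(f"pics/{n}{tag}.png",cv2.resize(p,(800,571),interpolation=cv2.INTER_CUBIC))
E
python3 - <<'E'
from workcell import bot
from h import *
P=(.514,.0945)
bot.goto([*P,.15],down(-10.2)); bot.set_gripper(.6,30)
bot.line_to([*P,.036],max_speed=.1)
snap(bot,"1")
print(bot.current_ee_pos(),bot.current_contact_force(),bot.current_clock())
E
```

```text
[0.51467269 0.09448643 0.03676073] [-0.05977712  1.02010839 -1.10063467] 4.7083
```

View pics/side1.png

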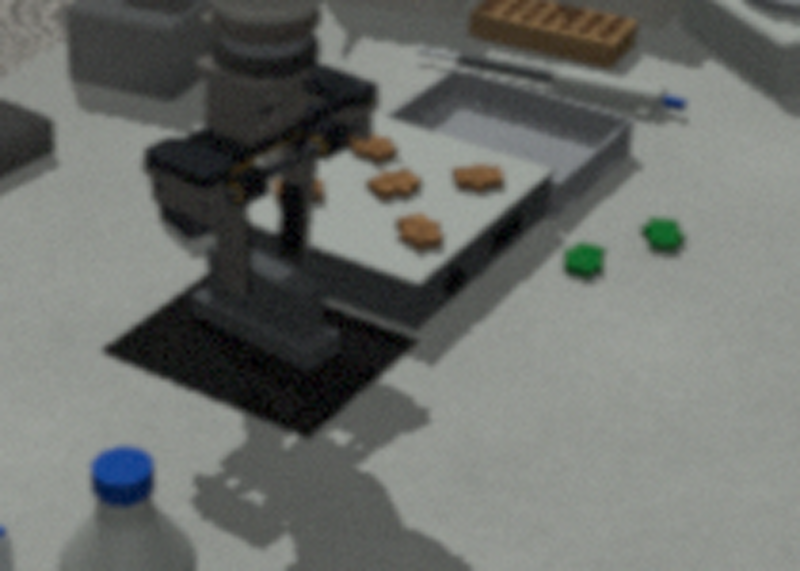

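View pics/top1.png

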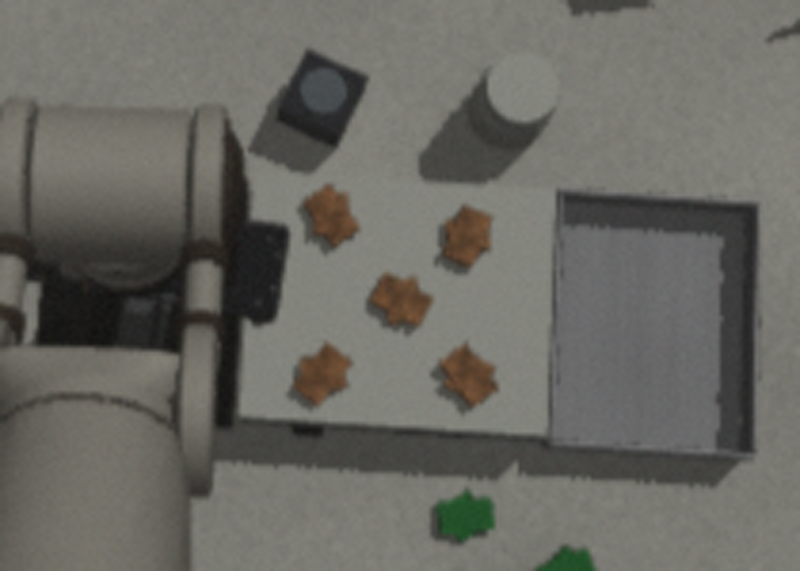

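Side view (crop): the fingers straddle the rib at about (255,255), one on each side; chips and tray are untouched. Next I grip and lift.

Run:
```python
from workcell import bot
from h import *
bot.set_gripper(0.0,35); bot.hold(.2)
print("open",bot.current_opening(),bot.current_ee_pos(),bot.current_contact_force())
p=bot.current_ee_pos()
bot.line_to([.514,.0945,.125],max_speed=.12); bot.hold(.2)
print("open",bot.current_opening(),bot.current_ee_pos(),bot.current_contact_force())
bot.line_to(bx(.04,.122,.125),rot=down(-4.2),max_speed=.12); bot.hold(.1)
snap(bot,"2",("side","top")); print(bot.current_ee_pos(),bx(.04,.122,.125),bot.current_clock())
```

```text
open 0.2578680898929195 [0.51402273 0.09452436 0.03603864] [ 0.20007696 -0.28622347  0.83104464]
open 0.2580433767568766 [0.51329166 0.0945199  0.12400398] [-0.20899297 -0.01617607 -3.07787463]
[0.54603139 0.03239179 0.12495336] [0.5463276391385494, 0.031742838336278625, 0.125] 7.5167
```

View pics/side2.png

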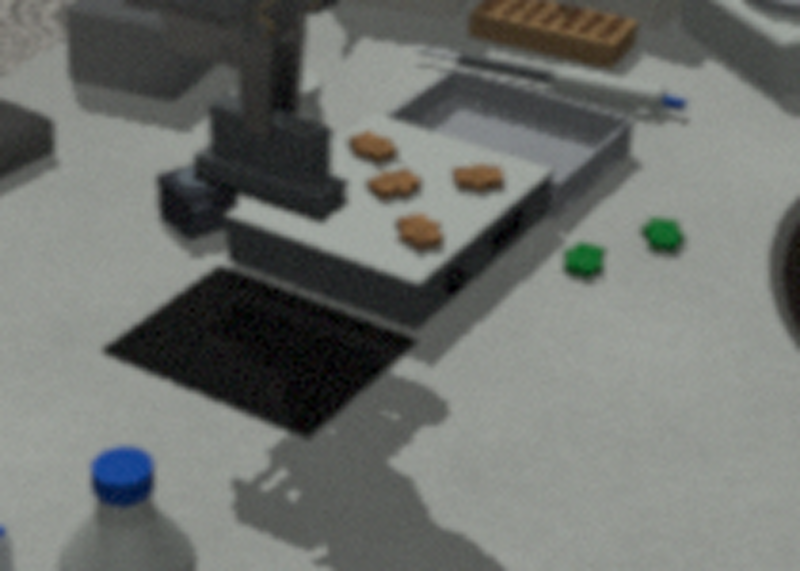

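View pics/top2.png

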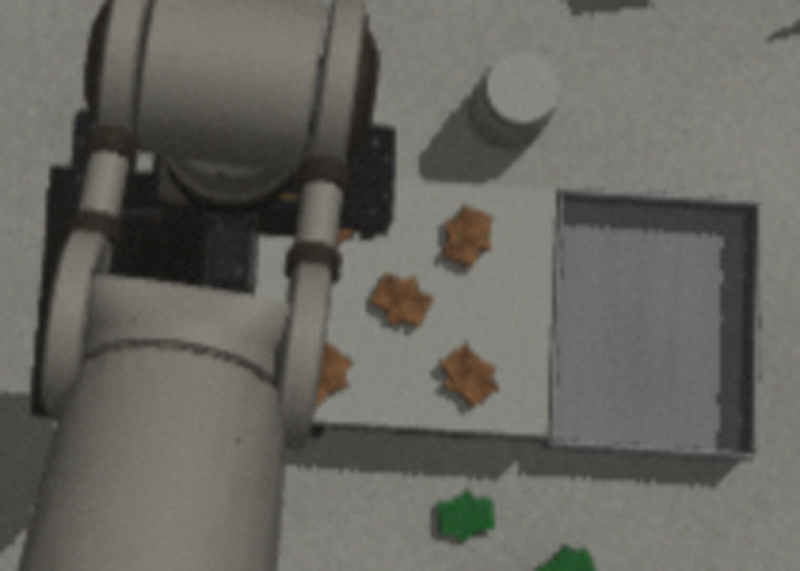

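The scraper hangs level from the fingers in the side view, around (270,170), with no chip under it. Now the first pass, on the far half.

Run:
```python
from workcell import bot
from h import *
bot.line_to(bx(.04,.118,.083),max_speed=.06); bot.hold(.3)
print(bot.current_ee_pos(),bot.current_contact_force())
bot.line_to(bx(.04,-.06,.083),max_speed=.07); print(bot.current_contact_force())
bot.line_to(bx(.04,-.145,.083),max_speed=.05); print(bot.current_contact_force(),bot.current_ee_pos())
bot.hold(.2); snap(bot,"3",("side",))
bot.line_to(bx(.04,-.10,.125),max_speed=.12)
bot.line_to(bx(-.04,.122,.125),max_speed=.15)
snap(bot,"3b",("top","side")); print(bot.current_clock(),bot.current_opening())
```

```text
[0.54613417 0.0277458  0.08312006] [ 0.52084865  0.26608477 -2.44814738]
[ 0.39426804  0.12246993 -2.9028122 ]
[-0.0130101   0.18033016 -2.47703905] [ 0.52679013 -0.23426753  0.08297956]
15.95 0.25364886229814837
```

View pics/side3b.png

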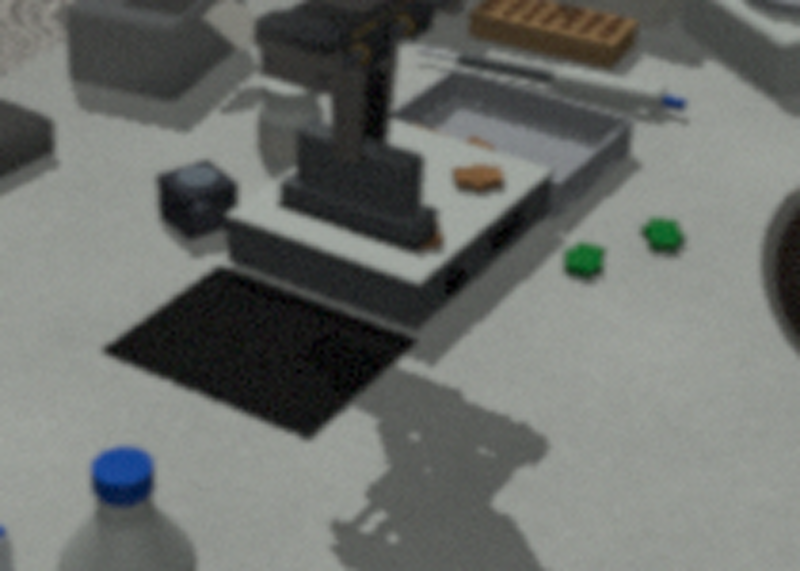

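View pics/top3b.png

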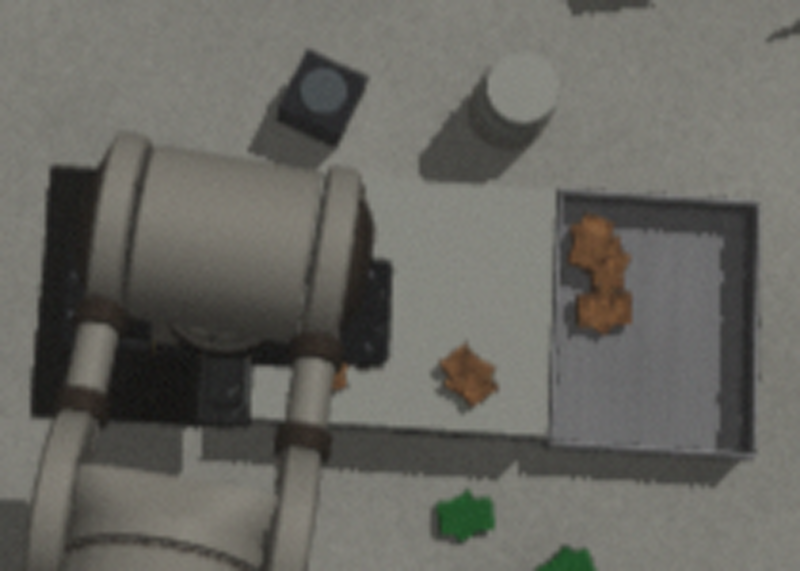

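The top view shows three chips in the tray, at (595,240), (610,265) and (603,310). Two are left on the box, at (468,378) and (338,378). The jar and loupe haven't moved. Now the second pass.

Run:
```python
from workcell import bot
from h import *
bot.line_to(bx(-.045,.118,.083),max_speed=.06); bot.hold(.2)
bot.line_to(bx(-.045,-.06,.083),max_speed=.07)
bot.line_to(bx(-.045,-.145,.083),max_speed=.05); print(bot.current_contact_force(),bot.current_ee_pos())
bot.hold(.2)
bot.line_to(bx(-.045,-.10,.13),max_speed=.12)
bot.line_to(bx(-.02,.18,.13),max_speed=.15)
snap(bot,"4",("top","side")); print(bot.current_clock(),bot.current_opening())
```

```text
[ 0.4767838  -0.86960999 -3.1784066 ] [ 0.44202724 -0.22807294  0.08299553]
24.5667 0.2536246411503749
```

View pics/side4.png

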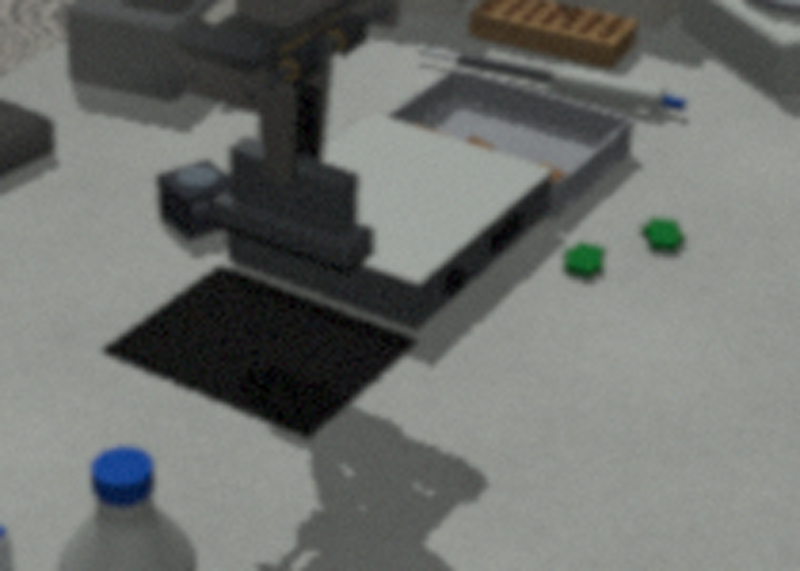

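View pics/top4.png

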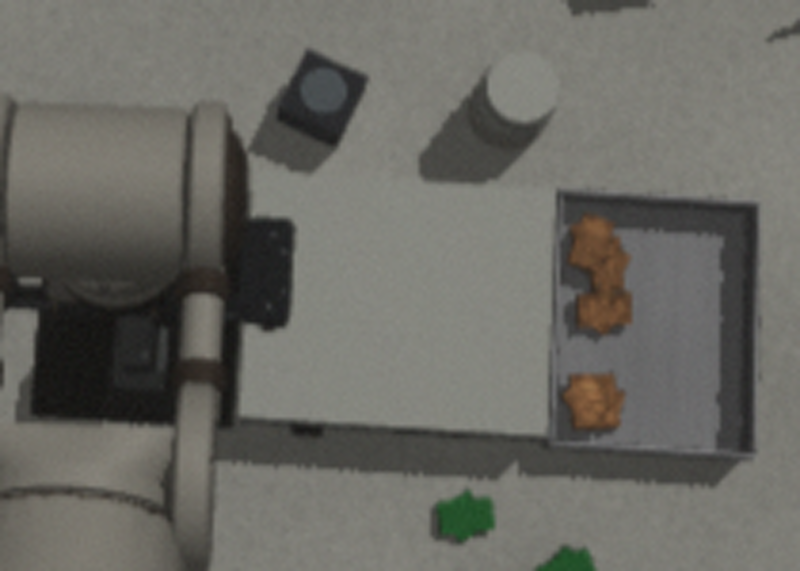

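The box top is clear, but the tray blob at (595,400) may be two stacked chips, so I'm enlarging it to check.

Run:
```python
from h import *
c=pickle.load(open("top4.pkl","rb"));a=cv2.resize(c["pixels"][158:232,330:392],None,fx=7,fy=7,interpolation=cv2.INTER_CUBIC)
c2=pickle.load(open("side4.pkl","rb"));b=cv2.resize(cv2.convertScaleAbs(c2["pixels"][145:190,265:340],alpha=1.5),(375,225),interpolation=cv2.INTER_CUBIC)
o=np.zeros((max(a.shape[0],b.shape[0]),a.shape[1]+b.shape[1],3),np.uint8);o[:a.shape[0],:a.shape[1]]=a;o[:225,a.shape[1]:]=b
cv2.imwrite("pics/tray4.png",o)
h=cv2.cvtColor(c["pixels"],cv2.COLOR_BGR2HSV);m=(h[...,0]<14)&(h[...,1]>110)&(h[...,2]>60)
m[:150]=0;m[235:]=0;m[:,:330]=0;m[:,395:]=0
for k in blobs(m,15):
  w=world(c,k[:,0],.02);print(cv2.contourArea(k),(w.mean(0)).round(3),w.min(0).round(3),w.max(0).round(3))
```

```text
98.5 [ 0.426 -0.23 ] [ 0.41  -0.248] [ 0.444 -0.212]
199.5 [ 0.52 -0.24] [ 0.48  -0.259] [ 0.56 -0.22]
```

View pics/tray4.png

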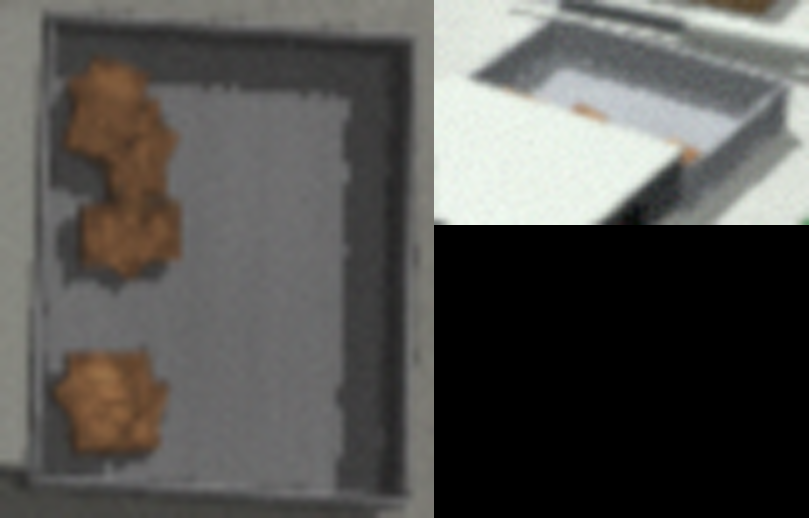

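The lower blob is two chips: a brighter one lying on a darker one at (110,400). Its area is 98 px, against about 65 for a single chip, so all five are in the tray. Now I set the scraper down.

Run:
```python
from workcell import bot
from h import *
bot.line_to(bx(0,.187,.10),max_speed=.1)
bot.line_to(bx(0,.187,.042),max_speed=.06)
bot.line_to(bx(0,.187,.0362),max_speed=.02); bot.hold(.2)
print(bot.current_ee_pos(),bot.current_contact_force())
bot.set_gripper(.55); bot.hold(.2); print(bot.current_opening())
bot.line_to(bx(0,.187,.15),max_speed=.08)
bot.goto([.35,-.40,.25],down(-4.2)); bot.hold(.2)
snap(bot,"5"); print(bot.current_clock(),bot.current_contact_force())
c=pickle.load(open("top0.pkl","rb"))
h=cv2.cvtColor(c["pixels"],cv2.COLOR_BGR2HSV);m=(h[...,0]<14)&(h[...,1]>110)&(h[...,2]>60)
m[:150]=0;m[235:]=0;m[:,:255]=0;m[:,335:]=0
print([cv2.contourArea(k) for k in blobs(m,15)])
```

```text
[0.51108461 0.0995089  0.03611253] [ 0.53366483  0.40124924 -2.74374712]
0.5526104794606933
31.4167 [ 0.79348583 -0.91942606  0.14328219]
[75.5, 67.5, 57.0, 59.0, 48.5]
```

View pics/side5.png

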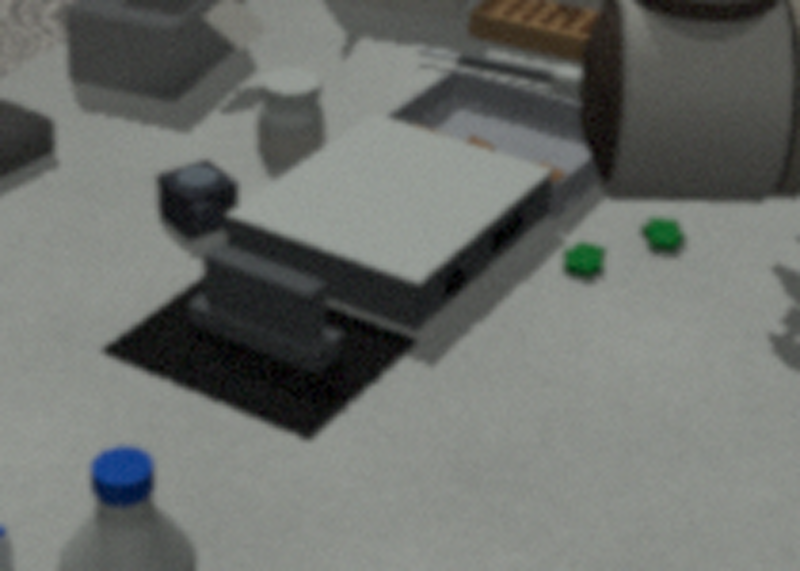

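View pics/top5.png

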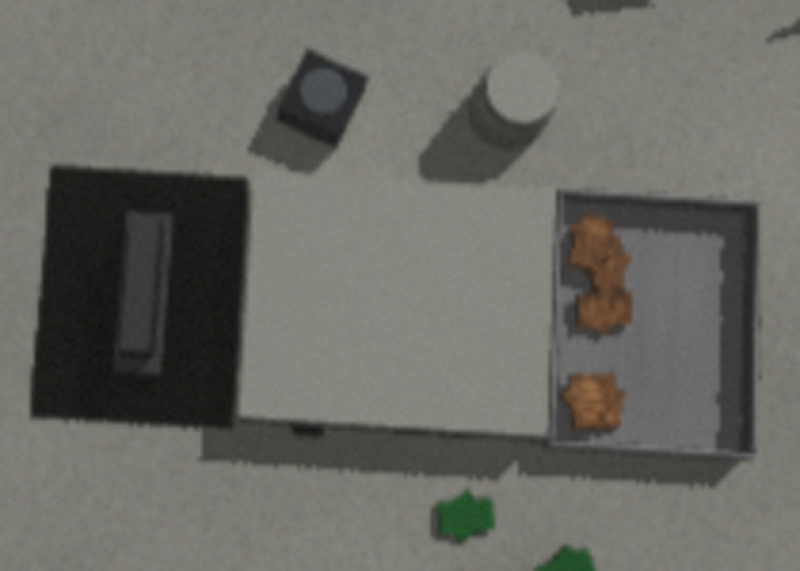

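The scraper stands upright on the mat at (143,290) in the top view. The box top is empty, the tray chips are at rest, and the jar, loupe and green chips are where they were. Handing in.

Run:
```python
from workcell import bot
bot.job_done(); print(bot.current_clock())
```

```text
the job is handed in; nothing more can be done
the job is handed in; nothing more can be done
```

I wiped all five brown chips into the tray with the scraper in two passes (far half, then near half). I then stood the scraper base down on the mat, let go and handed the job in at about 31 s of the 67 s allowed.

My last pictures show:
- **Light box:** the top is empty.
- **Scraper:** it stands upright, within a few millimetres of the mat's centre.
- **Other things:** the jar, loupe and green chips look unmoved. I did not re-measure the bottle, pipette and tip rack, but no move came near them.
- **Arm:** it is parked clear, and the force reading at the end was within the sensor's noise of about 1 N.

**Fifth chip:** I could not see it as a separate piece. Two chips lie stacked at the near end of the tray. I counted two from the visible overlap and a blob area of 98 px, against 48 to 76 px for each chip at the start. The top one should sit well below the 42 mm limit.

No check failed or disagreed, but the hand-in gave no verdict.

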